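# Pump up the desk air duster and shut its valve

### The job

Charge the air duster unit on the desk: with the fingertips, pump its plunger with full strokes, letting it come right up each time, until the indicator pin stands fully out, level with the post beside it. Then push the valve lever fully over to its other side to shut it, and come away with the plunger left up. Only press and push: do not push or pull the pin itself, do not lift, tip or shove the unit about, and leave the other things on the desk where they are.

Things in the scene. Friction and masses are not known exactly. Their poses are not given: they have to be found in the camera images.
- air_unit: hand-pumped air duster unit: loose, heavy (about 3 kg) grey box 130 (x) x 220 (y) mm standing on the desk; its flat deck (top face) is 95 mm above the desk. Origin under its centre, z up. On the deck, in its own axes: the pump plunger at (0, +62) mm, the indicator pin at (-32, 0) mm with a fixed post beside it at (-32, -22) mm, the valve lever at (0, -72) mm. All of these reach less than 80 mm above the deck.
- plunger_top (a point): centre of the flat top of the pump plunger: a black mushroom cap 48 mm wide (flat part 38 mm) on a steel stem; its top is 50 mm above the deck when up, 20 mm when pressed fully down
- plunger (a joint): plunger travel in m: 0 up, 0.030 fully down (hard stop). Vertical, a spring pushes it up: about 5 N to start, about 14 N fully down. Each full stroke (from right up to fully down) raises the indicator pin by one step of about 8 mm on the way down (the first may give 4 to 12 mm); the pin then stays there. Short strokes raise it less or not at all, and a plunger that is not let up again does not catch the next step.
- pin (a joint): how far the indicator pin stands out, in m: 0 in, about 0.040 fully out (it starts at 0 to 0.018, so three to five full strokes are needed). Steel rod 12 mm wide, moving vertically, held by friction. Strokes after it is fully out do nothing.
- pin_top (a point): centre of the pin's top end: 6 mm above the deck when fully in, 46 mm when fully out
- post_top (a point): top of the fixed square aluminium post (14 x 8 mm) beside the pin, 46 mm above the deck: the pin is fully out when its top is level with it
- valve_lever (a joint): angle of the valve toggle lever in rad: 0 open (as found, leaning 0.5 rad to the unit's -x side), 1.0 shut (leaning 0.5 rad to the unit's +x side, hard stop). Hinged about the unit's y axis 10 mm above the deck at (0, -72) mm; about 1 N at the ball moves it and it stays where it is left.
- lever_tip (a point): centre of the lever's black ball, 24 mm wide, 60 mm from the hinge: 63 mm above the deck at either end of its swing, 29 mm to the -x (open) or +x (shut) side of the hinge, and 70 mm above the deck half-way
- glue_stick: white glue stick, standing cylinder 28 mm wide, 88 mm tall, close beside the air unit; origin under its centre. Bystander.
- note_block: block of note paper 75 x 75 x 30 mm lying close beside the air unit; origin under its centre. Bystander.
- stapler: black stapler 150 x 36 mm, 52 mm tall; origin under its centre, long axis x. Bystander.
- mug: white mug 82 mm wide, 95 mm tall; origin under its centre. Bystander.
- tape_dispenser: grey desk tape dispenser 150 x 55 mm, 83 mm tall; origin under its centre, long axis x. Bystander.
- pen_cup: dark metal cup 76 mm wide with pens, 170 mm tall in all; origin under its centre. Bystander.
- calculator: flat grey calculator 150 x 95 x 20 mm; origin under its centre, long axis x. Bystander.

How it is judged:
By the outcome, as a careful person would: the job done as asked, in the order asked, and still so for the second after the job is handed in, with the robot touching nothing.
It also fails if it takes over 51 s, if anything falls off the work surface, if the arm or the gripper's body presses on something with over 40 N, if the wrist force passes 120 N, or if a joint passes its speed limit or range.

### The arm

A 7-joint arm with a two-finger parallel gripper is mounted at the origin on the work surface. World frame = base frame: x ahead of the robot, y to its left, z up, the work surface at z = 0. Lengths are in m, angles in rad, forces in N, time in s.
With the tool pointing down it reaches from about 0.4 to 0.85 m from the base axis. Payload 10.4 kg.
Tool frame: the origin (TCP) lies at the very end of the fingers, on their centre line; the grasp point (between the pads) lies manip.hold_point_z behind it (manip.hold_point_z is the distance from the TCP to the grasp point, in m); z points along the fingers, x is the direction in which the jaws open and shut, and the axes are right-handed (so a half turn about z gives the same grasp; the last joint's range is limited). The gripper opens to 85 mm and grips with 20 to 120 N. Pads are 22 mm wide; open, the fingers measure 114 mm over their backs; the gripper's body (76 mm by 85 mm) begins 54 mm behind the grasp point. The pads swing forward as they close: fully open they stand 13 mm farther back than shut.
Start: joints at [-1.192, 0.332, -0.065, 1.46, 0.022, 1.35, -0.088], TCP at [0.244, 0.575, 0.231] pointing down, gripper open.
Joint ranges: [-2.6, 2.6], [-0.5, 2.12], [-1.47, 1.34], [0.16, 2.42], [-1.27, 4.41], [0.06, 2.06], [-2.6, 2.6]. Speed limits (rad/s): [2.22, 2.22, 2.79, 2.79, 3.14, 3.14, 3.14].

### API

Orientations are given as a unit quaternion [x, y, z, w].
In Python, from workcell import readout, camera, camera_info, manip gives the robot as it stands.
- The arm moves only by the tool play_rows, never from a script. Its argument "rows" is a list of rows, each a list of 3 entries, a list of its own where there are three numbers: the shift along the world's x, y, z in mm, then the turn, a rotation vector about the world's x, y, z in degrees, then the finger opening in mm, from 0 to 85.4. In form: [[[tx, ty, tz], [rx, ry, rz], fingers], ...]. A call has 1 to 12 rows; each row shifts and turns the commanded pose from where the row before left it; what a row does not reach is not made up. A row lasts 1/8 s, in which the tool goes at most 62.5 mm and 10.7 degrees, less where a joint would pass 70% of its speed; a pose out of reach is approached as far as the arm can. A call with a gripper value outside its range is refused whole. The fingers move at their own pace and stop on an object; "force" is the grip in N (left out, the last holds). Time passes only in rows, so rows that do not move let the fingers close. It gives the time, the measured TCP pose, the force and the opening at its end, in the units of the state.
- readout.get_obs(): the state, without advancing time (a new reading comes with each control period).
- camera(name): name is "side" or "top"; returns the picture (400x640x3 uint8, blue, green, red); there is no depth.
- camera_info(name): a dict with "fx", "fy", "cx", "cy" (pixels), "world_from_camera" (4x4, takes a point from camera to world coordinates). Camera axes: x right, y up, looking along -z (the intrinsics and any distortion apply to the point x, -y, -z); pixel columns grow to the right and rows downward; lengths in m; the calibration is good to about 2 mm. A picture is of the moment at which its call begins. camera_info takes no time and is no camera call.
- manip.hand_in(): hands the job in, once; it reports no verdict.
The state is a dict: "clock": time; "joint_pos": joint angles; "joint_velocities": joint speeds; "tau": joint torques, N m; "position": TCP position; "ee_rot": TCP orientation; "ft_force": force on the tool from outside, world axes, zero at the start; "torque": the same for the moment, N m; "grip_width": opening from 0.0 (shut) to 1.0 (fully open).
Only numpy, scipy, OpenCV 4.12 (cv2) and the standard library are available. Lean on these libraries where they do the work, as an engineer would, in place of code of your own. Each camera call takes 0.05 s, during which the arm holds its last target.

## Working session

There is one attempt and no reset: what is moved stays moved. The work goes in short steps, Python scripts to look and compute and a tool call to move; the robot and the scene stay as the last step left them, time stands still between calls to the robot, and variables do not carry over. Pictures are saved under pics/ and viewed, and the job is handed in when it is done.

Besides the shell and the picture viewer there is one more tool, called after "Emit:" as a command line: name --argument value ..., lists and objects as JSON in quotes. play_rows: Moves the arm, as the interface text tells. Its arguments: {"type":"object","properties":{"rows":{"type":"array"},"force":{"type":"number"}},"required":["rows"]}

```bash
mkdir -p pics; ls; python3 - <<'E'
from workcell import readout, camera, camera_info, manip
import cv2,numpy as np
print(readout.get_obs()); print(manip.hold_point_z)
for n in("side","top"):
    cv2.imwrite(f"pics/{n}0.png",camera(n)); print(n,camera_info(n))
E
```

```text
pics
{'clock': 0.0, 'joint_pos': array([-1.19158641,  0.33288423, -0.06474241,  1.46094226,  0.02162493,
        1.34987899, -0.08847711]), 'joint_velocities': array([ 1.93313678e-04,  5.59603713e-04, -1.27207183e-03,  3.94412344e-04,
        4.09618091e-05, -9.60440470e-04, -1.40297173e-03]), 'tau': array([ 2.51301790e-04, -6.25436783e+01,  4.93691757e-02, -3.91613102e+01,
        1.62693264e-02,  9.67434811e-03,  3.71010503e-05]), 'position': array([0.24427215, 0.57488617, 0.23050787]), 'ee_rot': array([ 8.33966937e-01,  5.51813960e-01, -5.68896139e-04,  4.21459350e-04]), 'ft_force': array([-0.07919367, -0.52335604,  0.70254975]), 'torque': array([-0.03211114, -0.04780384, -0.01360406]), 'grip_width': 1.0002383832580024}
0.0187
side {'fx': 419.0677987472614, 'fy': 419.0677987472614, 'cx': 319.886568395564, 'cy': 201.5555294266727, 'world_from_camera': array([[-0.96939697,  0.17206096, -0.17511291,  0.27477906],
       [-0.24505812, -0.63549241,  0.73218571,  1.00951169],
       [ 0.01469765,  0.75269145,  0.65820936,  1.02329462],
       [ 0.        ,  0.        ,  0.        ,  1.        ]])}
top {'fx': 381.57133066736225, 'fy': 381.57133066736225, 'cx': 320.4407251206723, 'cy': 206.31344938375304, 'world_from_camera': array([[-0.01677427,  0.98586908, -0.16667568,  0.32686946],
       [-0.99985615, -0.01612116,  0.00527076,  0.01096012],
       [ 0.00250927,  0.16674012,  0.98599769,  1.3141935 ],
       [ 0.        ,  0.        ,  0.        ,  1.        ]])}
```

View pics/side0.png

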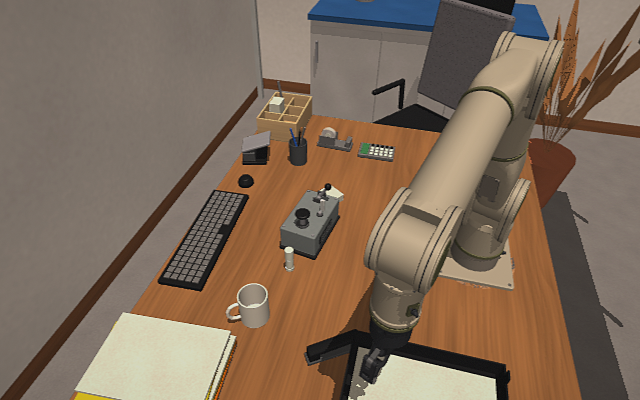

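View pics/top0.png

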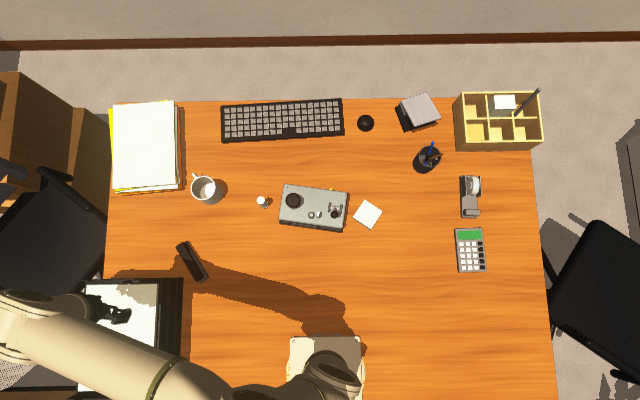

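The overview shows the unit at about (314,207) in the top view, with the plunger to the left (world +y) and the lever to the right. I'll zoom in on both views.

```bash
python3 - <<'E'
import cv2
t=cv2.imread("pics/top0.png")[165:250,250:400]; s=cv2.imread("pics/side0.png")[170:280,260:360]
cv2.imwrite("pics/t0z.png",cv2.resize(t,None,fx=5,fy=5,interpolation=cv2.INTER_CUBIC))
cv2.imwrite("pics/s0z.png",cv2.resize(s,None,fx=5,fy=5,interpolation=cv2.INTER_CUBIC))
E
```

```text
(no output)
```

View pics/t0z.png

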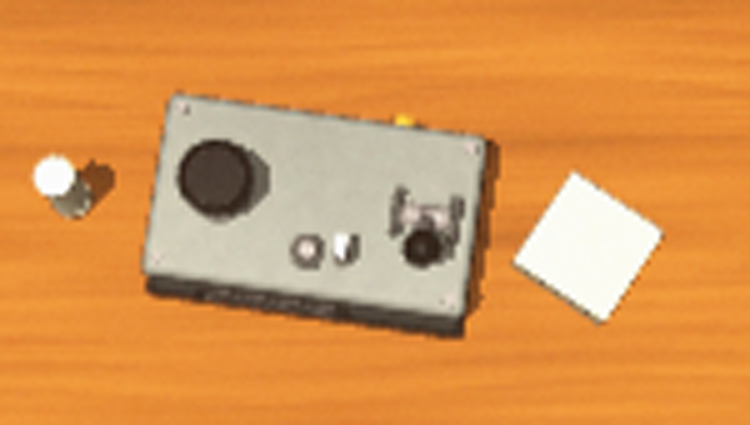

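View pics/s0z.png

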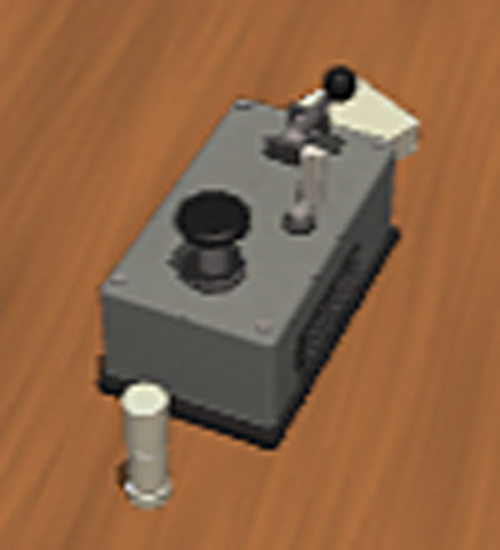

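```bash
cat > h.py <<'E'
import numpy as np
from workcell import camera_info
from scipy.optimize import least_squares
I={n:camera_info(n) for n in("side","top")}
def proj(n,P):
    c=I[n]; T=c["world_from_camera"]; p=(np.asarray(P,float)-T[:3,3])@T[:3,:3]
    return np.stack([c["cx"]+c["fx"]*p[...,0]/-p[...,2], c["cy"]+c["fy"]*-p[...,1]/-p[...,2]],-1)
def W(pose,L):
    x,y,a=pose; L=np.atleast_2d(L)/1000.; c,s=np.cos(a),np.sin(a)
    return np.c_[x+c*L[:,0]-s*L[:,1], y+s*L[:,0]+c*L[:,1], L[:,2]]
E
python3 - <<'E'
from h import *
L=np.array([[65,110,95],[65,-110,95],[-65,-110,95],[-65,110,95],[0,62,145],[-29,-72,158],[-32,-22,141]],float)
t=np.array([[172,94],[488,138],[462,318],[147,274],[215,178],[423,247],[344,238]])/5+[249.6+0,164.6]+.0
s=np.array([[103,290],[243,103],[395,145],[278,345],[212,218],[340,84],[315,152]])/5+[259.6,169.6]
f=lambda v,w:np.concatenate(([] if w==1 else [proj("top",W(v,L))-t])+([] if w==0 else [proj("side",W(v,L))-s]))
for w in(0,1,2):
    r=least_squares(lambda v:f(v,w).ravel(),[.5,0,-.1],loss="soft_l1"); print(r.x); 
print(f(r.x,2).round(1))
for n,l in dict(plunger=[0,62,145],pin=[-32,0,101],post=[-32,-22,141],tip=[-29,-72,158],tip2=[29,-72,158],c=[0,0,0]).items(): print(n,W(r.x,l).round(4))
E
```

```text
[ 0.53749529  0.02921971 -0.15495978]
[ 0.53776795  0.03553367 -0.16235106]
[ 0.53801004  0.03145616 -0.1576862 ]
[[-2.3 -2.5]
 [ 1.1 -2. ]
 [ 1.1  1.2]
 [-3.6  0.5]
 [-0.5 -0.8]
 [-0.6 -0.1]
 [-1.1  1.2]
 [-2.4 -0.4]
 [-1.3 -3.4]
 [ 2.9 -1.9]
 [ 0.5  0.8]
 [ 0.8 -1.5]
 [ 0.5 -0.4]
 [ 0.3 -0.7]]
plunger [[0.5477 0.0927 0.145 ]]
pin [[0.5064 0.0365 0.101 ]]
post [[0.503  0.0148 0.141 ]]
tip [[ 0.4981 -0.0351  0.158 ]]
tip2 [[ 0.5553 -0.0442  0.158 ]]
c [[0.538  0.0315 0.    ]]
```

```bash
python3 - <<'E'
from h import *
L0=np.array([[65,110,95],[65,-110,95],[-65,-110,95],[-65,110,95],[0,62,145],[-29,-72,158],[-32,-22,141]],float)
t=np.array([[172,94],[488,138],[462,318],[147,274],[215,178],[423,247],[344,238]])/5+[249.6+0,164.6]+.0
s=np.array([[103,290],[243,103],[395,145],[278,345],[212,218],[340,84],[315,152]])/5+[259.6,169.6]
def f(v,w):
    L=L0.copy(); L[:4,0]*=v[3]; L[:4,1]*=v[4]
    return np.concatenate(([] if w==1 else [proj("top",W(v[:3],L))-t])+([] if w==0 else [proj("side",W(v[:3],L))-s]))
for w in(0,1,2):
    r=least_squares(lambda v:f(v,w).ravel(),[.5,0,-.1,.95,.95],loss="soft_l1"); print(r.x); 
print(f(r.x,2).round(1))
for n,l in dict(plunger=[0,62,145],pin=[-32,0,101],post=[-32,-22,141],tip=[-29,-72,158],tip2=[29,-72,158],c=[0,0,0]).items(): print(n,W(r.x[:3],l).round(4))
E
```

```text
[ 0.53642518  0.02886014 -0.1527916   0.91954113  0.93926825]
[ 0.53730696  0.03723481 -0.15450287  0.89899477  0.92888204]
[ 0.53733337  0.03109485 -0.15375831  0.91071918  0.94292498]
[[-0.6 -0.2]
 [-1.  -0.5]
 [-0.4 -0.7]
 [-1.3 -0.7]
 [-0.4 -0.5]
 [-0.4  0. ]
 [-0.9  1.4]
 [ 0.5 -1.1]
 [-0.5 -2. ]
 [ 0.8 -1.4]
 [-0.  -1.1]
 [ 1.1 -1.5]
 [ 0.6 -0.5]
 [ 0.5 -0.8]]
plunger [[0.5468 0.0924 0.145 ]]
pin [[0.5057 0.036  0.101 ]]
post [[0.5023 0.0143 0.141 ]]
tip [[ 0.4976 -0.0356  0.158 ]]
tip2 [[ 0.555  -0.0445  0.158 ]]
c [[0.5373 0.0311 0.    ]]
```

Emit:
play_rows --rows '[[[25,-40,-1],[0,0,1.2],0],[[25,-40,-1],[0,0,1.2],0],[[25,-40,-1],[0,0,1.2],0],[[25,-40,-1],[0,0,1.2],0],[[25,-40,-1],[0,0,1.2],0],[[25,-40,-1],[0,0,1.2],0],[[25,-40,-1],[0,0,1.2],0],[[25,-40,-1],[0,0,1.2],0],[[25,-40,-1],[0,0,1.2],0],[[25,-40,-1],[0,0,1.2],0],[[25,-40,-1],[0,0,1.2],0],[[25,-40,-1],[0,0,1],0]]'

```text
clock: 1.6
position: [0.5449, 0.0939, 0.2191]
ee_rot: [0.759, 0.651, -0.0, -0.0]
ft_force: [-0.1, 0.4, 0.3]
grip_width: -0.001
```

Emit:
play_rows --rows '[[[2,-2,-20],[0,0,0],0],[[0,0,-20],[0,0,0],0],[[0,0,-14],[0,0,0],0],[[0,0,0],[0,0,0],0]]'

```text
clock: 2.1
position: [0.5457, 0.0932, 0.1644]
ee_rot: [0.759, 0.651, -0.001, -0.0]
ft_force: [0.4, -0.3, -0.5]
grip_width: -0.001
```

```bash
cat > look.py <<'E'
import sys,cv2,numpy as np
from workcell import camera,readout
k=sys.argv[1]
for n,(r0,r1,c0,c1) in dict(top=(150,250,255,375),side=(160,260,260,370)).items():
    if len(sys.argv)>2 and n not in sys.argv[2]: continue
    cv2.imwrite(f"pics/{n}{k}.png",cv2.resize(camera(n)[r0:r1,c0:c1],None,fx=5,fy=5,interpolation=cv2.INTER_CUBIC))
o=readout.get_obs(); print(o["clock"],o["position"].round(4),o["ft_force"].round(1))
E
python3 look.py 1
```

```text
2.2 [0.5466 0.0934 0.1659] [ 0.3 -0.3 -0.2]
```

View pics/side1.png

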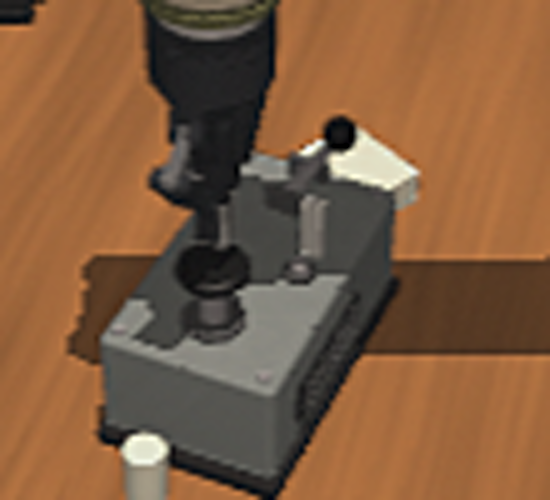

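View pics/top1.png

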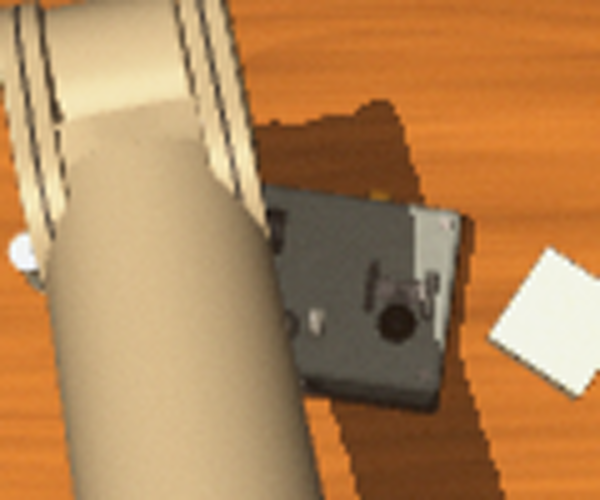

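The fingertips are centred over the cap at about (213,250) in the side view. The pin at (300,268) and the post are visible and clear of the gripper. Starting the first stroke.

Emit:
play_rows --rows '[[[0,0,-12],[0,0,0],0],[[0,0,-10],[0,0,0],0],[[0,0,-10],[0,0,0],0],[[0,0,-10],[0,0,0],0],[[0,0,-4],[0,0,0],0],[[0,0,0],[0,0,0],0]]'

```text
clock: 2.95
position: [0.5466, 0.0934, 0.1197]
ee_rot: [0.759, 0.651, 0.0, -0.0]
ft_force: [-3.3, -1.1, 10.7]
grip_width: -0.002
```

Emit:
play_rows --rows '[[[0,0,-3],[0,0,0],0],[[0,0,0],[0,0,0],0]]'

```text
clock: 3.2
position: [0.5466, 0.0934, 0.1169]
ee_rot: [0.759, 0.651, 0.0, -0.0]
ft_force: [-4.2, -0.1, 12.9]
grip_width: -0.003
```

Emit:
play_rows --rows '[[[0,0,-3],[0,0,0],0],[[0,0,0],[0,0,0],0]]'

```text
clock: 3.45
position: [0.5466, 0.0934, 0.115]
ee_rot: [0.759, 0.651, 0.001, -0.0]
ft_force: [-8.8, -1.2, 22.6]
grip_width: -0.004
```

Hard stop at z = 0.115 with 22 N, as expected. Now up, then check the pin.

Emit:
play_rows --rows '[[[0,0,10],[0,0,0],0],[[0,0,15],[0,0,0],0],[[0,0,17],[0,0,0],0],[[0,0,0],[0,0,0],0]]'

```text
clock: 3.95
position: [0.547, 0.0934, 0.1562]
ee_rot: [0.759, 0.651, 0.001, 0.0]
ft_force: [0.0, 0.0, -0.3]
grip_width: -0.005
```

```bash
python3 look.py 2 side
```

```text
4.0 [0.5465 0.0933 0.1552] [ 0.6  0.  -0.2]
```

View pics/side2.png

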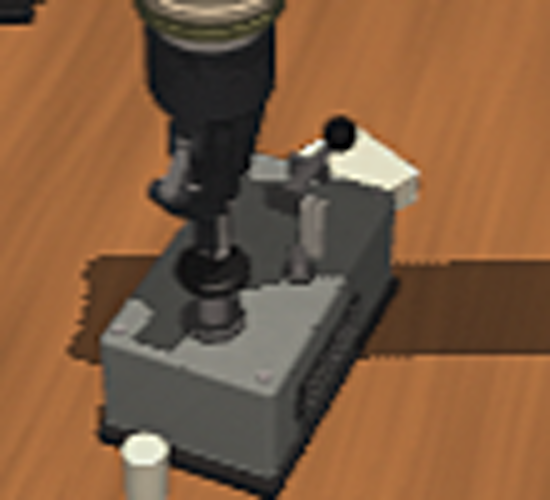

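The pin has risen (top now about (301,245)), the cap is back up and the unit hasn't moved. Second stroke.

Emit:
play_rows --rows '[[[0,0,-10],[0,0,0],0],[[0,0,-12],[0,0,0],0],[[0,0,-12],[0,0,0],0],[[0,0,-6],[0,0,0],0],[[0,0,-2],[0,0,0],0],[[0,0,0],[0,0,0],0],[[0,0,0],[0,0,0],0]]'

```text
clock: 4.88
position: [0.5466, 0.0933, 0.115]
ee_rot: [0.759, 0.651, 0.001, -0.0]
ft_force: [-11.0, -1.5, 29.6]
grip_width: 0.002
```

Emit:
play_rows --rows '[[[0,0,10],[0,0,0],0],[[0,0,15],[0,0,0],0],[[0,0,17],[0,0,0],0],[[0,0,0],[0,0,0],0],[[0,0,0],[0,0,0],0]]'

```text
clock: 5.5
position: [0.5458, 0.0932, 0.1542]
ee_rot: [0.759, 0.651, -0.001, -0.0]
ft_force: [-0.4, -0.1, 0.8]
grip_width: 0.001
```

```bash
python3 look.py 3 side
```

```text
5.55 [0.5458 0.0931 0.1542] [-0.4  0.   0.1]
```

View pics/side3.png

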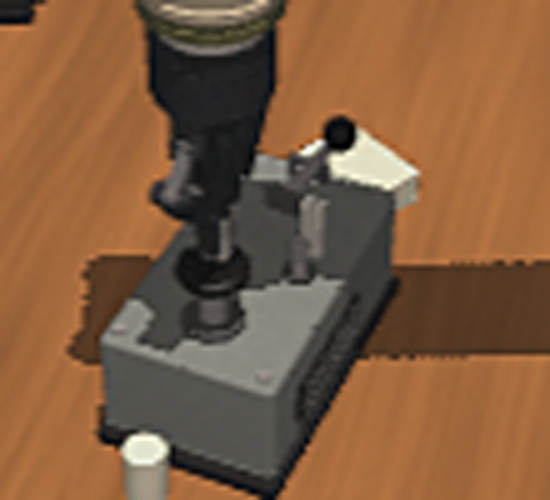

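Pin top is now about (301,228), still below the post. Third stroke, pressing 1 mm less.

Emit:
play_rows --rows '[[[0,0,-10],[0,0,0],0],[[0,0,-12],[0,0,0],0],[[0,0,-12],[0,0,0],0],[[0,0,-6],[0,0,0],0],[[0,0,-1],[0,0,0],0],[[0,0,0],[0,0,0],0],[[0,0,0],[0,0,0],0]]'

```text
clock: 6.42
position: [0.5465, 0.0933, 0.1151]
ee_rot: [0.759, 0.651, 0.0, -0.0]
ft_force: [-6.0, -0.4, 17.2]
grip_width: -0.001
```

Emit:
play_rows --rows '[[[0,0,10],[0,0,0],0],[[0,0,15],[0,0,0],0],[[0,0,16],[0,0,0],0],[[0,0,0],[0,0,0],0],[[0,0,0],[0,0,0],0]]'

```text
clock: 7.05
position: [0.5459, 0.0932, 0.1544]
ee_rot: [0.759, 0.651, -0.001, -0.0]
ft_force: [-0.6, 0.4, -0.6]
grip_width: -0.001
```

```bash
python3 look.py 4 side
```

```text
7.1 [0.5458 0.0931 0.1543] [-0.  -0.2 -0.1]
```

View pics/side4.png

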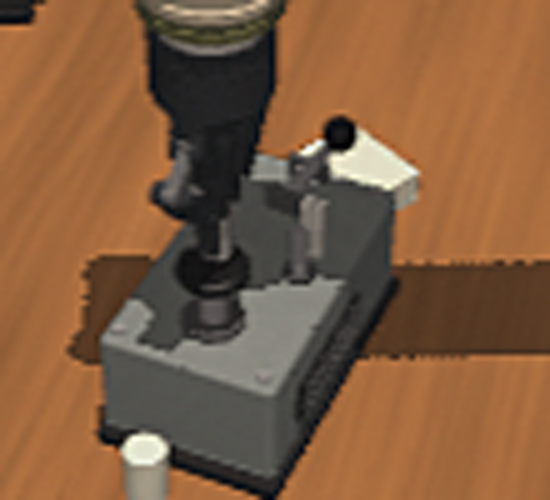

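Pin top is about (301,213). Strokes after fully out do nothing, so I'll add two more full strokes and then inspect.

Emit:
play_rows --rows '[[[0,0,-10],[0,0,0],0],[[0,0,-12],[0,0,0],0],[[0,0,-12],[0,0,0],0],[[0,0,-6],[0,0,0],0],[[0,0,-1.5],[0,0,0],0],[[0,0,0],[0,0,0],0],[[0,0,0],[0,0,0],0]]'

```text
clock: 7.98
position: [0.5466, 0.0933, 0.115]
ee_rot: [0.759, 0.651, 0.0, -0.0]
ft_force: [-7.7, -1.7, 21.4]
grip_width: 0.001
```

Emit:
play_rows --rows '[[[0,0,10],[0,0,0],0],[[0,0,15],[0,0,0],0],[[0,0,16.5],[0,0,0],0],[[0,0,0],[0,0,0],0],[[0,0,0],[0,0,0],0]]'

```text
clock: 8.6
position: [0.5459, 0.0932, 0.1543]
ee_rot: [0.759, 0.651, -0.001, -0.0]
ft_force: [-0.5, -0.8, -0.6]
grip_width: -0.002
```

```bash
python3 look.py 5 side
```

```text
8.65 [0.5458 0.0931 0.1542] [-0.  -0.1  0.2]
```

Emit:
play_rows --rows '[[[0,0,-10],[0,0,0],0],[[0,0,-12],[0,0,0],0],[[0,0,-12],[0,0,0],0],[[0,0,-6],[0,0,0],0],[[0,0,-1.5],[0,0,0],0],[[0,0,0],[0,0,0],0],[[0,0,0],[0,0,0],0]]'

```text
clock: 9.52
position: [0.5466, 0.0933, 0.115]
ee_rot: [0.759, 0.651, 0.0, -0.0]
ft_force: [-8.5, -1.1, 22.3]
grip_width: 0.0
```

Emit:
play_rows --rows '[[[0,0,10],[0,0,0],0],[[0,0,15],[0,0,0],0],[[0,0,16.5],[0,0,0],0],[[0,0,0],[0,0,0],0],[[0,0,0],[0,0,0],0]]'

```text
clock: 10.15
position: [0.5459, 0.0932, 0.1543]
ee_rot: [0.759, 0.651, -0.001, -0.0]
ft_force: [-0.2, -0.3, -1.0]
grip_width: 0.001
```

```bash
python3 look.py 6 side; python3 -c "
import cv2
for k,c in((4,0),(5,0),(6,0)):
    pass
ims=[cv2.imread(f'pics/side{k}.png')[130:310,240:400] for k in (3,4,5,6)]
cv2.imwrite('pics/cmp6.png',cv2.resize(cv2.hconcat(ims),None,fx=1.25,fy=1.25))"
```

```text
10.2 [0.5458 0.0932 0.1543] [-0.3 -0.3  0.8]
```

View pics/cmp6.png

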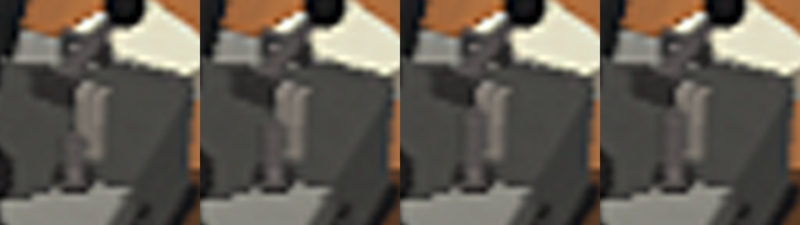

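Pin top climbed and is unchanged between strokes 4 and 5, so it should be at its limit. I'll lift, move to the lever's −x side and verify the pin in clear light.

Emit:
play_rows --rows '[[[0,0,25],[0,0,0],0],[[0,0,30],[0,0,0],0],[[-22,-31,0],[0,0,0],0],[[-22,-31,0],[0,0,0],0],[[-22,-31,0],[0,0,0],0],[[-20,-30,0],[0,0,0],0],[[0,0,0],[0,0,0],0],[[0,0,0],[0,0,0],0]]'

```text
clock: 11.2
position: [0.4605, -0.0292, 0.21]
ee_rot: [0.759, 0.651, -0.0, -0.0]
ft_force: [0.2, 0.0, 0.9]
grip_width: 0.001
```

```bash
python3 look.py 7; python3 - <<'E'
from h import *
p=[0.5373,.0311,-.1538]
for n,l in dict(pin0=[-32,0,101],pinout=[-32,0,141],post=[-32,-22,141],plung=[0,62,145],tip=[-29,-72,158]).items():
    print(n,((proj("side",W(p,l))-[259.6,159.6])*5).round())
E
```

```text
11.3 [ 0.4607 -0.0289  0.21  ] [-0.6  0.5 -0.4]
pin0 [[303. 265.]]
pinout [[304. 219.]]
post [[318. 198.]]
plung [[218. 261.]]
tip [[343. 132.]]
```

View pics/side7.png

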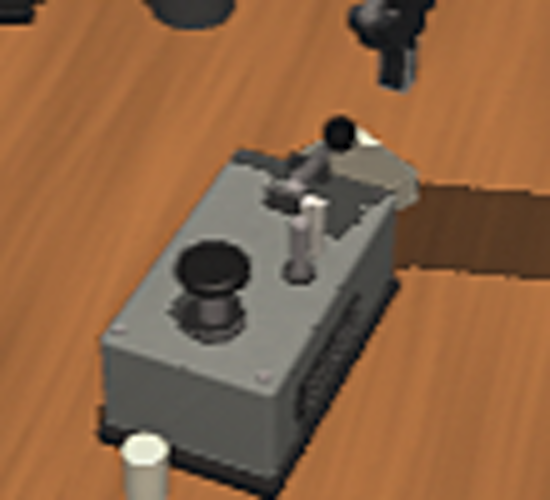

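View pics/top7.png

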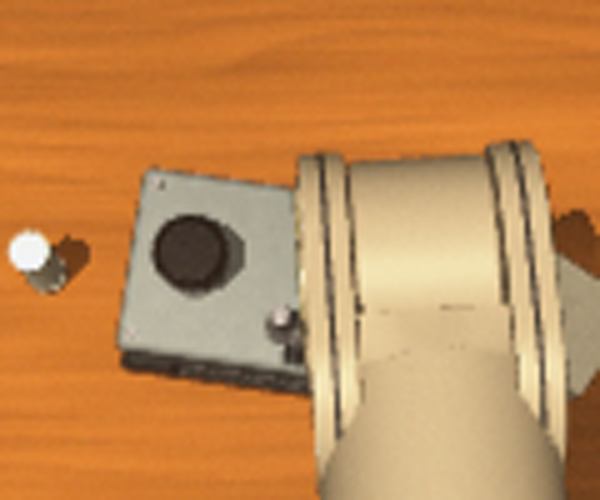

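The side view shows the pin top at about (300,215) against a predicted 219 for fully out (265 for fully in), so it is level with the post. The plunger is up at (213,268) and the unit hasn't moved. Now down and push the lever.

Emit:
play_rows --rows '[[[0,0,-20],[0,0,0],0],[[0,0,-20],[0,0,0],0],[[0,0,-20],[0,0,0],0],[[5,-0.8,0],[0,0,0],0],[[5,-0.8,0],[0,0,0],0],[[0,0,0],[0,0,0],0]]'

```text
clock: 12.05
position: [0.4714, -0.0313, 0.1511]
ee_rot: [0.759, 0.651, 0.0, 0.0]
ft_force: [-0.2, 0.3, 0.0]
grip_width: 0.0
```

Emit:
play_rows --rows '[[[5,-0.8,0],[0,0,0],0],[[5,-0.8,0],[0,0,0],0],[[5,-0.8,0],[0,0,0],0],[[5,-0.8,0],[0,0,0],0],[[5,-0.8,0],[0,0,0],0],[[5,-0.8,0],[0,0,0],0],[[5,-0.8,0],[0,0,0],0],[[0,0,0],[0,0,0],0]]'

```text
clock: 13.05
position: [0.5059, -0.0371, 0.1503]
ee_rot: [0.759, 0.651, 0.0, 0.0]
ft_force: [0.9, -1.2, -0.6]
grip_width: -0.0
```

```bash
python3 look.py 8 side
```

```text
13.1 [ 0.5056 -0.0371  0.1503] [ 1.1 -0.7  0.4]
```

View pics/side8.png

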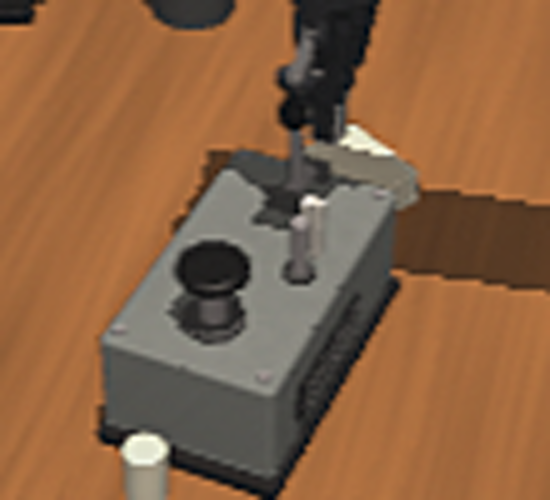

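The lever is about half-way (ball at (292,108)) and moving with the fingers. Continuing.

Emit:
play_rows --rows '[[[5,-0.8,0],[0,0,0],0],[[5,-0.8,0],[0,0,0],0],[[5,-0.8,0],[0,0,0],0],[[4,-0.6,0],[0,0,0],0],[[0,0,0],[0,0,0],0]]'

```text
clock: 13.72
position: [0.5247, -0.04, 0.1502]
ee_rot: [0.759, 0.651, -0.0, 0.0]
ft_force: [-1.1, -0.0, -0.4]
grip_width: -0.004
```

Emit:
play_rows --rows '[[[2,-0.3,0],[0,0,0],0],[[2,-0.3,0],[0,0,0],0],[[0,0,0],[0,0,0],0]]'

```text
clock: 14.1
position: [0.5285, -0.0406, 0.1503]
ee_rot: [0.759, 0.651, 0.0, 0.0]
ft_force: [-0.7, -0.5, -1.1]
grip_width: -0.0
```

Emit:
play_rows --rows '[[[1.5,-0.2,0],[0,0,0],0],[[0,0,0],[0,0,0],0]]'

```text
clock: 14.35
position: [0.53, -0.0408, 0.1503]
ee_rot: [0.759, 0.651, 0.0, -0.0]
ft_force: [-1.5, 0.2, 0.5]
grip_width: -0.002
```

Emit:
play_rows --rows '[[[1.5,-0.2,0],[0,0,0],0],[[0,0,0],[0,0,0],0]]'

```text
clock: 14.6
position: [0.5315, -0.0409, 0.1503]
ee_rot: [0.759, 0.651, 0.0, 0.0]
ft_force: [-0.6, 0.8, -0.5]
grip_width: -0.001
```

Emit:
play_rows --rows '[[[1.5,-0.2,0],[0,0,0],0],[[0,0,0],[0,0,0],0]]'

```text
clock: 14.85
position: [0.5321, -0.041, 0.1501]
ee_rot: [0.759, 0.651, -0.001, -0.001]
ft_force: [-6.1, 1.0, 2.3]
grip_width: 0.001
```

```bash
python3 look.py 9 side
```

```text
14.9 [ 0.5321 -0.041   0.1501] [-6.8  0.6  1.7]
```

View pics/side9.png

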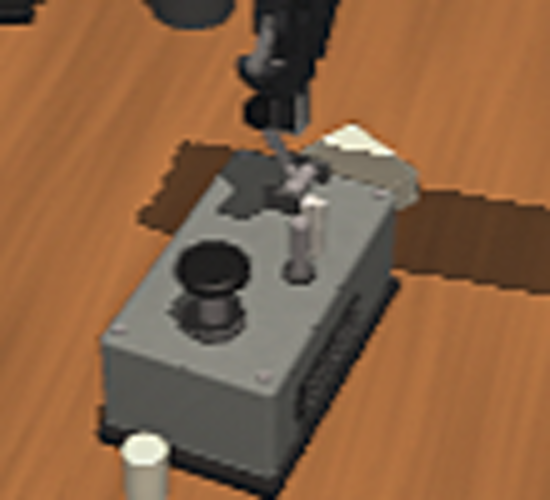

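Hard stop reached: 6.8 N at x = 0.532, against a predicted 0.5325. Backing off, lifting and moving clear.

Emit:
play_rows --rows '[[[-4,0.6,0],[0,0,0],0],[[-10,1.5,0],[0,0,0],0],[[-10,1.5,10],[0,0,0],0],[[0,0,40],[0,0,0],0],[[0,0,40],[0,0,0],0],[[-30,-40,10],[0,0,0],0],[[-30,-40,0],[0,0,0],0],[[-10,-45,0],[0,0,0],0],[[0,-45,0],[0,0,0],0],[[0,-45,0],[0,0,0],0],[[0,0,0],[0,0,0],0],[[0,0,0],[0,0,0],0]]'

```text
clock: 16.4
position: [0.4388, -0.252, 0.2507]
ee_rot: [0.759, 0.651, 0.0, -0.0]
ft_force: [0.4, 0.1, 0.6]
grip_width: 0.001
```

```bash
python3 look.py 10; python3 - <<'E'
from h import *
p=[0.5373,.0311,-.1538]
for n,o in(("side",[259.6,159.6]),("top",[254.6,149.6])):
  for k,l in dict(pinout=[-32,0,141],post=[-32,-22,141],plung=[0,62,145],shut=[29,-72,158]).items(): print(n,k,((proj(n,W(p,l))-o)*5).round())
E
```

```text
16.5 [ 0.4391 -0.2513  0.2506] [1.2 0.2 0.4]
side pinout [[304. 219.]]
side post [[318. 198.]]
side plung [[218. 261.]]
side shut [[262. 109.]]
top pinout [[279. 315.]]
top post [[314. 320.]]
top plung [[188. 251.]]
top shut [[408. 230.]]
```

View pics/side10.png

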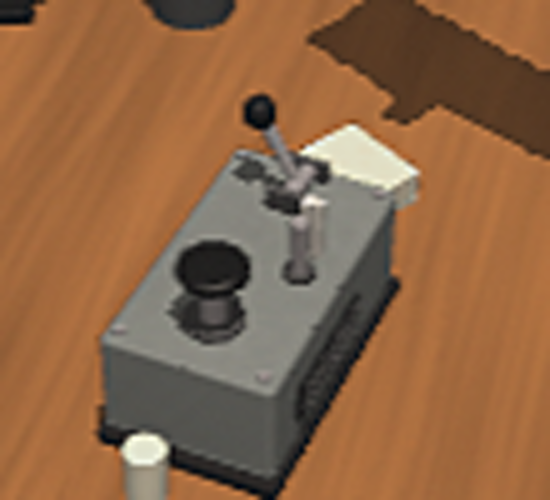

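View pics/top10.png

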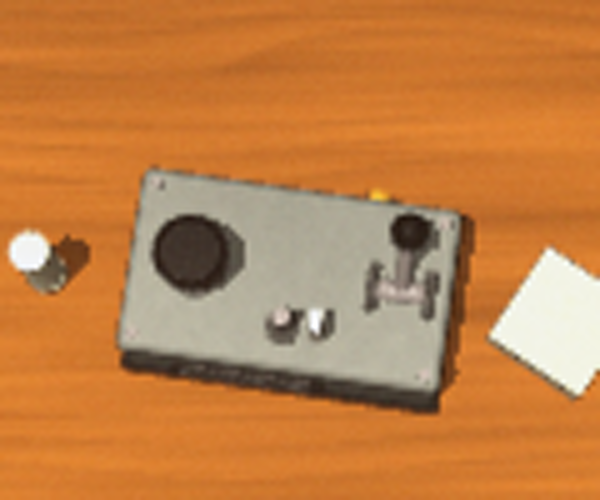

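Ball is at (259,110) side and (410,232) top, within 3 px of the predicted shut position. Pin and post tops are both 4 px off prediction in the same direction in the top view, so they are level. Plunger is up and the unit is where it was. Handing in.

```bash
python3 -c "
from workcell import manip; print(manip.hand_in())"
```

```text
the job is handed in; nothing more can be done
None
```

The air duster is charged and shut, and I handed the job in at about 16.5 s of the 51 s allowed; the hand-in gives no verdict.

- **Plunger:** I gave it five full strokes with the shut fingertips. Each went to the hard stop at z = 0.115 m with 17 to 30 N, and the fingers came clear above the cap each time.
- **Pin:** it rose until stroke 4 and looked the same after stroke 5. In the last pictures its top is level with the post, to within about 1 camera pixel (about 3 mm). I did not touch it.
- **Valve lever:** I pushed it from the open side until it met the stop at about 7 N, where the geometry predicted. The last pictures show the ball within 1 pixel of the shut position in both views.
- **At hand-in:** the plunger was up and the arm was about 0.25 m away, touching nothing. The unit, glue stick and note block looked unmoved. I did not look at the other bystanders again, but the arm never went near them at low height.

**Calibration difference:** the visible deck is about 6 to 9% smaller than 130 x 220 mm, which I took to be an inset above the base flange. The two cameras also disagreed by up to 8 mm along y when fitted separately. Neither affected the result.

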